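Feed the cheese along the fence of the portioning board with the wooden pusher

ROBOT

A 6-joint arm with a two-finger parallel gripper is mounted at the origin on the work surface. World frame = base frame: x ahead of the robot, y to its left, z up, the work surface at z = 0. Lengths are in m, angles in rad, forces in N, time in s.
With the tool pointing down it reaches from about 0.35 to 0.775 m from the base axis. Payload 7.3 kg.
Tool frame: the origin (TCP) lies at the very end of the fingers, on their centre line; the grasp point (between the pads) lies 19 mm behind it; z points along the fingers, y is the line along which they close (so a half turn about z gives the same grasp; the last joint's range is limited). The gripper opens to 92 mm and grips with 3 to 60 N. Pads are 19 mm wide; open, the fingers measure 130 mm over their backs; the gripper's body (75 mm by 190 mm) begins 47 mm behind the grasp point.
Start: joints at [1.088, 0.342, 1.524, -0, 1.275, -0.146], TCP at [0.173, 0.496, 0.227] pointing down, gripper open.
Joint ranges: [-2.53, 2.53], [-0.77, 2.02], [0.04, 2.7], [-1, 4.14], [0.28, 2.66], [-3.11, 3.11]. Speed limits (rad/s): [2.57, 2.57, 3.14, 3.14, 3.14, 3.14].

INTERFACE

Orientations are given as [roll, pitch, yaw] about the fixed x, y, z axes, in that order (R = Rz(yaw) Ry(pitch) Rx(roll)).
In Python, from cell import robot gives the robot as it stands.
- The arm moves only by the tool apply_moves, never from a script. Its argument "motion" is text: rows parted by semicolons, each of 7 numbers parted by spaces: the opening in per cent of the stroke, from 0 (shut) to 100 (fully open), then the shift along the tool's x, y, z in cm, then the turn, a rotation vector about the tool's x, y, z in rad. A call has 1 to 20 rows; each row shifts and turns the commanded pose from where the row before left it, along the tool's axes as they then stand; what a row does not reach is not made up. A row lasts 1/8 s, in which the tool goes at most 62.5 mm and 10.7 degrees, less where a joint would pass 70% of its speed; a pose out of reach is approached as far as the arm can. A call with a gripper value outside its range is refused whole. The fingers move at their own pace and stop on an object; "force" is the grip in N (left out, the last holds). Time passes only in rows, so rows that do not move let the fingers close. It gives the time, the measured TCP pose, the force, the opening and the grip force at its end, in the units of the state.
- robot.observe(): the state, without advancing time (a new reading comes with each control period).
- robot.read_camera(name): name is "scene" or "top"; returns a dict with "img" (400x640x3 uint8, red, green, blue), "fovy" (degrees; the focal length in pixels is half the picture's height over the tangent of half this angle, whatever the lens; pixels are square), "cx", "cy" (the principal point, pixels), "k1" (the pictures are not rectified: a ray, as slopes to the right and down, at radius r is drawn at 1 + k1 r^2 times it, then the intrinsics apply), "R" (3x3) and "t" (3): a world point X has camera coordinates R X + t. Camera axes: x right, y down, z forward; pixel columns grow to the right and rows downward; lengths in m; the calibration is good to about 2 mm. A picture is of the moment at which its call begins. There is no depth.
- robot.hand_in(): hands the job in; it is judged then, once.
Trained networks look in a picture, given as the dict that the camera call returned (one of the last four; its "shot" number tells which), for a name from the list of things; names that differ only in an ending like _2 or _b are one class to them, and where a whole thing is asked for, a point or a joint stands for the part that bears it (a point fixed in the world has none). Each returns a list of dicts, best first, with "score" (0 to 1); they miss things now and then, are a little off and sometimes report something else, mostly with a low value. They report only what shows in the picture. A call takes as long as a camera call. They do not tell look-alikes from the thing itself.
- robot.search_frame(target, picture): "centre" ([x, y, z] in m, in world coordinates, good to about 4 mm: the middle of the surface that is visible of it).
- robot.trace(target, picture): "pixels" (400x640 bool, what is visible of it).
The state is a dict: "time": time; "qpos": joint angles; "qvel": joint speeds; "joint_efforts": joint torques, N m; "tool_pos": TCP position; "tool_rot": TCP orientation; "contact_force": force on the tool from outside, world axes, zero at the start; "torque": the same for the moment, N m; "opening": finger opening in m; "grip_force": force on a finger pad.
Only numpy, scipy, OpenCV 4.12 (cv2) and the standard library are available. Lean on these libraries where they do the work, as an engineer would, in place of code of your own. Each camera call takes 0.05 s, during which the arm holds its last target. There are 200 camera calls.

TASK

Pick up the wooden pusher by its upright handle and, with it alone, press the block of cheese sideways until it lies flush along the fence of the board while it is still well short of the end stop. Then feed it forward along the fence, keeping it against the fence, until it meets the stop, and stand the pusher back down. Do not touch the cheese with the gripper.

Things in the scene. Friction and masses are not known exactly. Their poses are not given: they have to be found in the camera images.
- board: Fixed pale wood portioning board, 360 x 200 mm, 15 thick. x: feed direction, along the fence to the stop (robot's right, within 15 deg of its -y). y: towards the fence (far side). Origin under the slab: it spans x -180..180, y -105..95, top z 15. Fence: rail all along it, face at y 60, 22 thick, top z 45. Stop: bar across, face at x 130, 22 thick, y -30..60, top z 45
- corner (a point): Inner corner where the fence face meets the stop face, at the height of the slab's top (board x 130, y 60, z 15 mm); axes as the board's. The finished cheese has its corner here
- block: Pale yellow rectangular block of firm cheese, 80 (x) x 55 (y) x 35 mm (z), 0.14-0.28 kg, loose on the board short of the stop, its origin 27 to 45 mm of sideways travel from flush, turned up to 12 deg. Origin: centre of its underside; x along its length (roughly board x). Flush on the fence its origin is at board y 32.5; at the stop at board x 90
- pusher: Pale wood push block standing on the worktop beside the board: base 90 (x) x 40 (y) x 24 mm, upright fin handle in its middle 44 (x) x 20 (y), z 24 to 95; 0.16 kg. Origin: centre of underside; both ends alike. Pinch the fin across its 20 mm near z 68, so the fingers pass over cheese and fence. Not the round press or dark pepper mill standing about
Mind the look-alikes: they are no part of the job. What is shaped like the pusher but blue or purple is not meant.

How it is judged:
By the outcome, as a careful person would: the job done as asked, in the order asked, and still so for the second after the job is handed in, with the robot touching nothing.
It also fails if it takes over 54 s, if anything falls off the work surface, if the arm or the gripper's body presses on something with over 40 N, if the wrist force passes 120 N, or if a joint passes its speed limit or range.

## Working session

There is one attempt and no reset: what is moved stays moved. The work goes in short steps, Python scripts to look and compute and a tool call to move; the robot and the scene stay as the last step left them, time stands still between calls to the robot, and variables do not carry over. Pictures are saved under pics/ and viewed, at most 10 in all, crops included, and the job is handed in when it is done.

Besides the shell and the picture viewer there is one more tool, called after "Request:" by a JSON object that holds its "op" and its "data", one argument or row to a line. apply_moves: Moves the arm, as the interface text tells. Its arguments: {"type":"object","properties":{"motion":{"type":"string"},"force":{"type":"number"}},"required":["motion"]}

```bash
mkdir -p pics; ls; cat > h.py <<'E'
import numpy as np, cv2
from cell import robot
def K(p):
    f=p["img"].shape[0]/2/np.tan(np.radians(p["fovy"])/2); return f
def proj(p,X):
    X=np.atleast_2d(X); c=X@np.array(p["R"]).T+np.array(p["t"]); s=c[:,:2]/c[:,2:]
    r2=(s**2).sum(1,keepdims=True); s=s*(1+p["k1"]*r2); return s*K(p)+[p["cx"],p["cy"]]
def unproj(p,uv,z):
    uv=np.atleast_2d(uv).astype(float); d=(uv-[p["cx"],p["cy"]])/K(p); s=d.copy()
    for _ in range(20): s=d/(1+p["k1"]*(s**2).sum(1,keepdims=True))
    R=np.array(p["R"]);t=np.array(p["t"]); ray=np.c_[s,np.ones(len(s))]@R; o=-R.T@t
    return o+ray*((z-o[2])/ray[:,2:])
def save(p,n): cv2.imwrite("pics/"+n,p["img"][:,:,::-1])
E
python3 - <<'E'
from h import *
o=robot.observe(); print(o["tool_pos"],o["tool_rot"],o["time"])
for c in("scene","top"):
    p=robot.read_camera(c); save(p,c+"0.png"); np.save(c+"0.npy",p,allow_pickle=True)
    print(c,p["fovy"],-np.array(p["R"]).T@p["t"])
    for n in("board","block","pusher"):
        print(n,[(np.round(d["centre"],3),round(d["score"],2)) for d in robot.search_frame(n,p)])
        for k,d in enumerate(robot.trace(n,p)[:3]):
            m=d["pixels"].astype(np.uint8); np.save(f"{c}_{n}_{k}.npy",m)
            r=cv2.minAreaRect(cv2.findNonZero(m)); print("  trace",k,round(d["score"],2),m.sum(),np.round(r[0]),np.round(r[1]),round(r[2]))
E
```

```text
pics
[0.17328234 0.49515069 0.22605224] [-3.14008980e+00 -2.24713700e-04  2.80480795e+00] 0.0
scene 57.8045010816751 [0.7710592  0.51882233 0.62517212]
board [(array([0.562, 0.042, 0.021]), 0.89), (array([ 0.456, -0.316,  0.026]), 0.63)]
  trace 0 0.58 10090 [286. 214.] [154.  91.] 47
block [(array([0.544, 0.048, 0.053]), 0.84), (array([ 0.458, -0.314,  0.028]), 0.74)]
  trace 0 0.76 979 [294. 216.] [40. 28.] 40
pusher [(array([ 0.223, -0.269,  0.034]), 0.68), (array([ 0.457, -0.315,  0.025]), 0.6)]
  trace 0 0.92 432 [295. 109.] [15. 38.] 10
  trace 1 0.83 694 [334. 108.] [33. 30.] 72
  trace 2 0.59 482 [260. 121.] [40. 15.] 90
top 45.09487050559204 [0.16586575 0.01720693 1.37777697]
board [(array([ 0.541, -0.013,  0.013]), 0.68)]
  trace 0 0.78 7615 [316. 170.] [ 68. 123.] 84
block [(array([0.526, 0.036, 0.05 ]), 0.65)]
  trace 0 0.71 588 [304. 169.] [21. 28.] 81
pusher [(array([ 0.324, -0.336,  0.025]), 0.84), (array([ 0.209, -0.269,  0.029]), 0.69), (array([ 0.444, -0.325,  0.027]), 0.6)]
  trace 0 0.73 564 [435. 244.] [33. 19.] 37
  trace 1 0.73 548 [414. 286.] [18. 32.] 14
  trace 2 0.68 568 [431. 201.] [33. 20.] 30
```

```bash
ls pics
```

```text
scene0.png
top0.png
```

View pics/scene0.png

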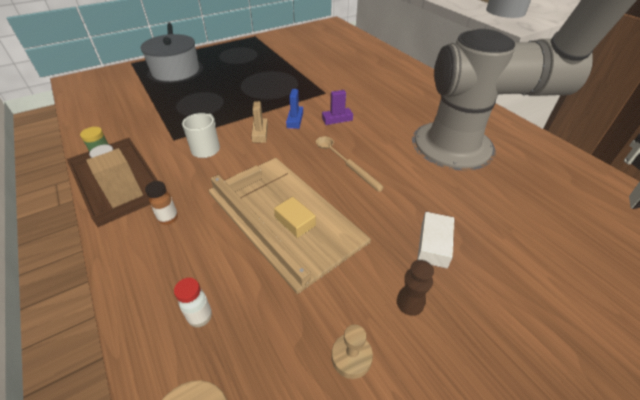

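View pics/top0.png

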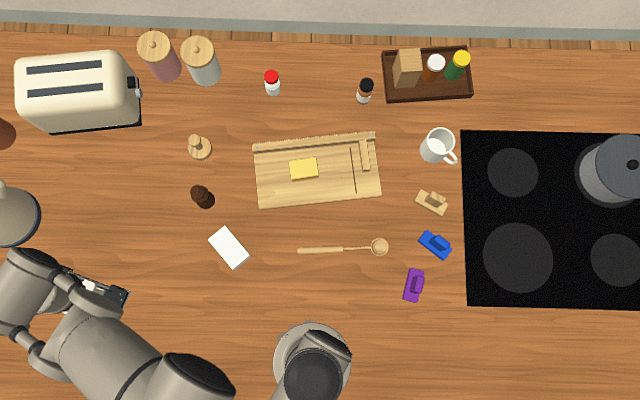

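The scene picture shows the wooden pusher at (259,122), with blue and purple decoys at (295,108) and (338,108). The board is at (286,214) with its fence on the far left side and its stop at the upper end, and the cheese is at (295,216). In the top picture the pusher is at (431,201), the cheese at (304,169) and the stop at (365,153). Next I fit the poses to the silhouettes.

```bash
cat > fit.py <<'E'
from h import *
from scipy.optimize import minimize
def box(a,b): return np.array([[x,y,z] for x in(a[0],b[0]) for y in(a[1],b[1]) for z in(a[2],b[2])])/1000.
M={"board":[box((-180,-105,0),(180,95,15)),box((-180,60,15),(180,82,45)),box((130,-30,15),(152,60,45))],
"block":[box((-40,-27.5,0),(40,27.5,35))],
"pusher":[box((-45,-20,0),(45,20,24)),box((-22,-10,24),(22,10,95))]}
def place(P,x,y,a,z0):
    c,s=np.cos(a),np.sin(a); return P@np.array([[c,-s,0],[s,c,0],[0,0,1]]).T+[x,y,z0]
S=4
def sil(p,name,q,z0):
    m=np.zeros((400*S,640*S),np.uint8)
    for B in M[name]:
        uv=proj(p,place(B,*q,z0)); cv2.fillConvexPoly(m,cv2.convexHull(((uv+.5)*S).round().astype(np.int32)),1)
    return m
def fit(name,views,q0,z0):
    big=[(p,cv2.resize(m,None,fx=S,fy=S,interpolation=cv2.INTER_LINEAR) if 0 else np.kron(m,np.ones((S,S),np.uint8))) for p,m in views]
    def cost(q):
        c=0
        for p,m in big:
            s=sil(p,name,(q[0],q[1],q[2]),z0); c-=(s&m).sum()/max(1,(s|m).sum())
        return c/len(big)
    best=None
    for da in(-.15,0,.15):
        q=np.array([*q0[:2],q0[2]+da])
        r=minimize(cost,q,method="Nelder-Mead",options=dict(initial_simplex=np.vstack([q,q+[.01,0,0],q+[0,.01,0],q+[0,0,.1]]),xatol=1e-4,fatol=1e-4))
        if best is None or r.fun<best.fun: best=r
    return best.x,-best.fun
def rel(b,q):
    c,s=np.cos(b[2]),np.sin(b[2]); d=np.array(q[:2])-b[:2]
    return np.round([1000*(c*d[0]+s*d[1]),1000*(-s*d[0]+c*d[1]),np.degrees(q[2]-b[2])],1)
E
python3 - <<'E'
from fit import *
P={c:np.load(c+"0.npy",allow_pickle=True).item() for c in("scene","top")}
L=lambda c,n,k:(P[c],np.load(f"{c}_{n}_{k}.npy"))
for name,q0,z0,kk in(("board",(.545,0,-1.5),0,(0,0)),("block",(.53,.04,-1.5),.015,(0,0)),("pusher",(.45,-.32,-2.0),0,(2,2))):
    v=[L("scene",name,kk[0]),L("top",name,kk[1])]
    for vv in(v,v[:1],v[1:]):
        q,s=fit(name,vv,q0,z0); print(name,np.round(q,4),round(s,3))
        if vv is v and name=="board": b=q
        if vv is v: F=q; print(rel(b,q))
    for p,c in((P["scene"],"scene"),(P["top"],"top")):
        im=p.setdefault("ov",cv2.resize(p["img"],None,fx=S,fy=S)[:,:,::-1].copy())
        for B in M[name]:
            uv=proj(p,place(B,*F,z0)); cv2.polylines(im,[cv2.convexHull(((uv+.5)*S).astype(np.int32))],True,(0,0,255),1)
a=P["scene"]["ov"][380:1180,780:1580];t=P["top"]["ov"][500:900,980:1820]
cv2.imwrite("pics/ov.png",np.vstack([cv2.resize(a,(560,560))[:,:], ])[:]); cv2.imwrite("pics/ovt.png",cv2.resize(t,(800,381)))
E
```

```text
board [ 0.5477 -0.0023 -1.4333] 0.898
[0. 0. 0.]
board [ 0.5479 -0.003  -1.4321] 0.892
board [ 5.4780e-01 -6.0000e-04 -1.4294e+00] 0.908
block [ 0.5344  0.0364 -1.3838] 0.903
[-40.2  -7.9   2.8]
block [ 0.5366  0.0356 -1.4463] 0.873
block [ 0.534   0.0367 -1.3934] 0.945
pusher [ 0.4503 -0.335  -2.0489] 0.892
[ 316.2 -142.1  -35.3]
pusher [ 0.4494 -0.3385 -2.0392] 0.92
pusher [ 0.4481 -0.333  -2.0892] 0.935
```

View pics/ov.png

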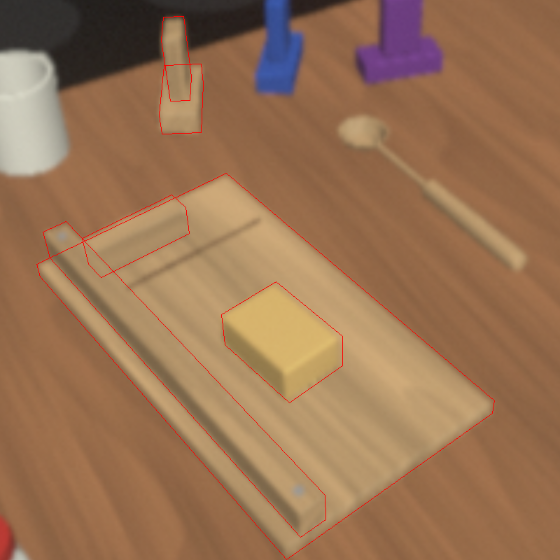

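View pics/ovt.png

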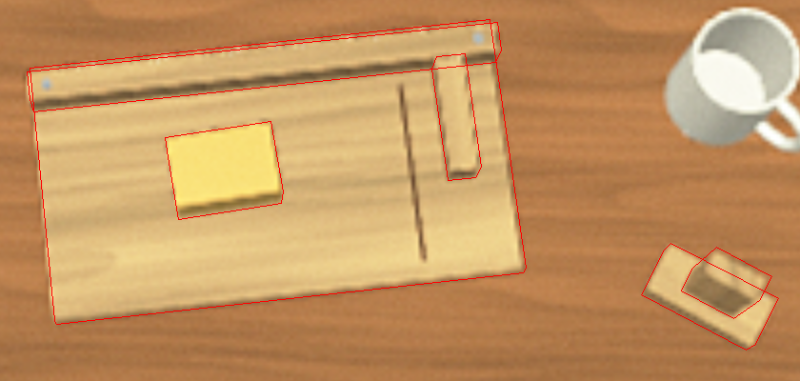

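Overlays match in both views: board (0.548, -0.002, yaw -1.433), block at board (-40, -8) turned 3°, and the wooden pusher at about (0.450, -0.335). I'll move above the pusher.

Request:
{"op": "apply_moves", "data": {
  "motion": "50 -4.48 -2.34 -0.3 0 0 0;50 -4.48 -2.34 -0.3 0 0 0;50 -4.48 -2.34 -0.3 0 0 0;50 -4.48 -2.34 -0.3 0 0 0;50 -4.48 -2.34 -0.3 0 0 0;50 -4.48 -2.34 -0.3 0 0 0;50 -4.48 -2.34 -0.3 0 0 0;50 -4.48 -2.34 -0.3 0 0 0;50 -1.77 -5.05 0 0 0 0;50 -1.77 -5.05 0 0 0 0;50 -1.77 -5.05 0 0 0 0;50 -1.77 -5.05 0 0 0 0;50 -1.77 -5.05 0 0 0 0;50 -1.77 -5.05 0 0 0 0;50 -1.77 -5.05 0 0 0 0;50 -1.77 -5.05 0 0 0 0;50 -1.77 -5.05 0 0 0 0;50 -1.77 -5.05 0 0 0 0"
}}

```text
time: 2.95
tool_pos: [0.4499, -0.3365, 0.2508]
tool_rot: [3.141, 0.0, 2.805]
contact_force: [0.9, 1.0, 0.2]
opening: 0.0457
grip_force: 0.0
```

Request:
{"op": "apply_moves", "data": {
  "motion": "50 0 0 0 0 0 0.1715;50 0 0 0 0 0 0.1715;50 0 0 0 0 0 0.1715;50 0 0 0 0 0 0.1715;50 0 0 0 0 0 0.1715;50 0 0 0 0 0 0.1715;50 0 0 0 0 0 0.1715;50 0 0 0 0 0 0.1715;50 0 0 0 0 0 0.1715;50 0 0 0 0 0 0.1715;50 0 0 0 0 0 0;50 0 0 0 0 0 0"
}}

```text
time: 4.45
tool_pos: [0.45, -0.3347, 0.2507]
tool_rot: [-3.142, -0.0, 1.093]
contact_force: [0.2, -0.2, 0.1]
opening: 0.0462
grip_force: 0.0
```

Request:
{"op": "apply_moves", "data": {
  "motion": "50 0 0 4 0 0 0;50 0 0 4 0 0 0;50 0 0 3 0 0 0;50 0 0 2 0 0 0;50 0 0 2 0 0 0;50 0 0 2 0 0 0;50 0 0 2 0 0 0;50 0 0 1.1 0 0 0;50 0 0 0 0 0 0"
}}

```text
time: 5.58
tool_pos: [0.4498, -0.3345, 0.0492]
tool_rot: [-3.14, -0.0, 1.091]
contact_force: [-0.2, -0.3, -0.1]
opening: 0.0456
grip_force: 0.0
```

```bash
python3 - <<'E'
from h import *
a=robot.read_camera("scene");b=robot.read_camera("top")
cv2.imwrite("pics/g1.png",np.hstack([cv2.resize(a["img"][70:170,200:320],(400,400*100//120)),cv2.resize(b["img"][150:250,370:490],(400,400*100//120))])[:,:,::-1])
E
```

```text
(no output)
```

View pics/g1.png

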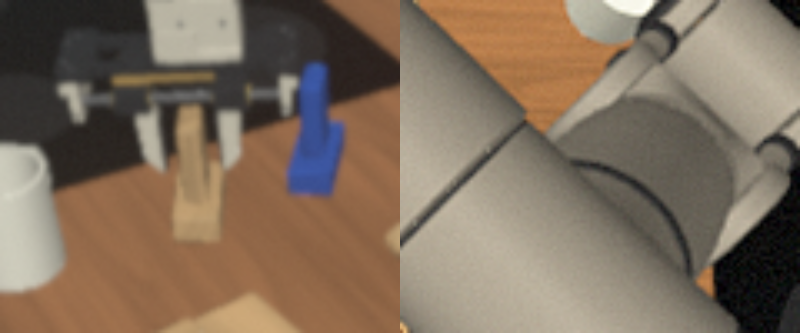

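The scene crop shows the wooden fin at (190,150) between the open fingers, clear of the mug and the blue one. I'll close and lift.

Request:
{"op": "apply_moves", "data": {
  "motion": "0 0 0 0 0 0 0;0 0 0 0 0 0 0;0 0 0 0 0 0 0;0 0 0 0 0 0 0;0 0 0 0 0 0 0;0 0 0 0 0 0 0;0 0 0 -3 0 0 0;0 0 0 -4 0 0 0;0 0 0 -4 0 0 0;0 0 0 0 0 0 0",
  "force": 45
}}

```text
time: 6.92
tool_pos: [0.4512, -0.3358, 0.1624]
tool_rot: [3.136, 0.002, 1.09]
contact_force: [-0.3, 0.1, -1.6]
opening: 0.0197
grip_force: 44.9
```

```bash
cat > pu.py <<'E'
from fit import *
def meas(cams=("scene","top")):
    o=robot.observe(); T=o["tool_pos"]; psi=o["tool_rot"][2]
    V=[]
    for c in cams:
        p=robot.read_camera(c)
        best=None
        for d in robot.trace("pusher",p):
            m=d["pixels"].astype(np.uint8); s=sil(p,"pusher",(T[0],T[1],psi),T[2]-.05)[S//2::S,S//2::S]
            i=(s&m).sum()/(s|m).sum()
            if best is None or i>best[0]: best=(i,m)
        if best and best[0]>.3: V.append((p,best[1])); print(c,"iou",round(best[0],2))
    return T,psi,V
E
python3 - <<'E'
from pu import *
T,psi,V=meas(("scene",))
for dz in(.047,.049,.051,.053):
    q,s=fit("pusher",V,(T[0],T[1],psi),T[2]-dz)
    c,n=np.cos(psi),np.sin(psi); d=q[:2]-T[:2]
    print(dz,"tool-x off",round(1000*(c*d[0]+n*d[1]),1),"tool-y off",round(1000*(n*d[0]-c*d[1]),1),"dyaw",round(np.degrees(q[2]-psi),1),round(s,3))
E
```

```text
scene iou 0.88
0.047 tool-x off 2.9 tool-y off 0.8 dyaw 1.2 0.889
0.049 tool-x off 2.2 tool-y off 1.1 dyaw 1.4 0.894
0.051 tool-x off -3.5 tool-y off 1.8 dyaw 1.1 0.901
0.053 tool-x off -6.1 tool-y off 1.9 dyaw 1.6 0.905
```

The grasp is good, with the pusher centred within a few mm. I'll carry it over to the near side of the block and turn it to the board's axes.

Request:
{"op": "apply_moves", "data": {
  "motion": "0 4.1 -1.94 0 0 0 0;0 4.1 -1.94 0 0 0 0;0 4.1 -1.94 0 0 0 0;0 4.1 -1.94 0 0 0 0;0 4.1 -1.94 0 0 0 0;0 4.1 -1.94 0 0 0 0;0 4.1 -1.94 0 0 0 0;0 4.1 -1.94 0 0 0 0;0 0 0 0 0 0 -0.1545;0 0 0 0 0 0 -0.1545;0 0 0 0 0 0 -0.1545;0 0 0 0 0 0 -0.1545;0 0 0 0 0 0 0;0 0 0 0 0 0 0"
}}

```text
time: 8.78
tool_pos: [0.4637, 0.0279, 0.1588]
tool_rot: [-3.14, -0.001, 1.705]
contact_force: [-0.3, 0.4, -1.7]
opening: 0.0199
grip_force: 44.9
```

```bash
cat >> pu.py <<'E'
BD=np.array([.5477,-.0023,-1.4333])
def state():
    o=robot.observe(); T=o["tool_pos"]
    print("t",round(o["time"],2),"tcp board",rel(BD,[T[0],T[1],o["tool_rot"][2]-np.pi]),"z",round(T[2],4),"F",np.round(o["contact_force"],1),"grip",round(o["opening"],4))
E
python3 - <<'E'
from pu import *
state()
T,psi,V=meas(("scene",))
for dz in(.047,.049,.051):
    q,s=fit("pusher",V,(T[0],T[1],psi-np.pi),T[2]-dz); print(dz,rel(BD,q),round(s,3))
save(V[0][0],"h2.png")
E
```

```text
t 8.78 tcp board [-41.4 -79.1  -0.2] z 0.1588 F [-0.3  0.4 -1.7] grip 0.0199
scene iou 0.76
0.047 [-42.8 -76.5  -2.6] 0.759
0.049 [-40.7 -78.5  -3. ] 0.763
0.051 [-39.2 -79.7  -2.4] 0.767
```

View pics/h2.png

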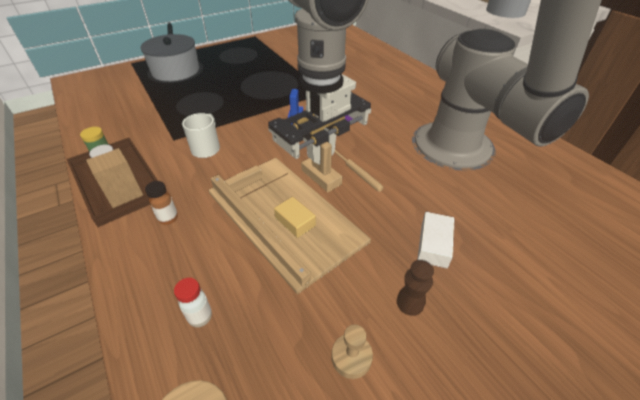

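The pusher hangs at (322,175), beside the near long side of the cheese at (295,216). Fit and state agree: board (-41,-79). I'll lower it just above the slab and press sideways.

Request:
{"op": "apply_moves", "data": {
  "motion": "0 0 0 3 0 0 0;0 0 0 3 0 0 0;0 0 0 2 0 0 0;0 0 0 1 0 0 0;0 0 0 0.35 0 0 0;0 0 0 0 0 0 0;0 0 0 0 0 0 0;0 0 1 0 0 0 0;0 0 1 0 0 0 0;0 0 0.8 0 0 0 0;0 0 0.6 0 0 0 0;0 0 0.6 0 0 0 0;0 0 0.6 0 0 0 0;0 0 0.6 0 0 0 0;0 0 0 0 0 0 0"
}}

```text
time: 10.75
tool_pos: [0.5165, 0.035, 0.0663]
tool_rot: [3.14, 0.0, 1.708]
contact_force: [-0.4, 0.3, -1.0]
opening: 0.0195
grip_force: 44.9
```

```bash
cat >> pu.py <<'E'
def block(cams=("scene","top")):
    Q=[]
    for c in cams:
        p=robot.read_camera(c); r=robot.trace("block",p)
        b=max(r,key=lambda d:(sil(p,"board",BD,0)[S//2::S,S//2::S]&d["pixels"]).sum()/d["pixels"].sum()*d["score"]) if r else None
        if b is None: print(c,"none"); continue
        m=b["pixels"].astype(np.uint8); v=(p,m); Q.append(v)
        mm=cv2.moments(m); u=unproj(p,(mm["m10"]/mm["m00"],mm["m01"]/mm["m00"]),.045)[0]
        q,s=fit("block",[v],(u[0],u[1],BD[2]),.015); print("block",c,rel(BD,q),round(s,3))
    return Q
E
python3 -c "
from pu import *
state(); block()"
```

```text
t 10.75 tcp board [-41.2 -25.8  -0. ] z 0.0663 F [-0.4  0.3 -1. ] grip 0.0195
block scene [-37.4  22.4  -0.2] 0.912
top none
```

Request:
{"op": "apply_moves", "data": {
  "motion": "0 0 0.4 0 0 0 0;0 0 0.4 0 0 0 0;0 0 0.15 0 0 0 0;0 0 0.1 0 0 0 0;0 0 0 0 0 0 0"
}}

```text
time: 11.58
tool_pos: [0.5262, 0.0364, 0.0661]
tool_rot: [3.141, -0.0, 1.708]
contact_force: [-1.3, 1.5, -2.1]
opening: 0.0194
grip_force: 44.9
```

Request:
{"op": "apply_moves", "data": {
  "motion": "0 0 0.1 0 0 0 0;0 0 0 0 0 0 0"
}}

```text
time: 11.82
tool_pos: [0.5271, 0.0366, 0.0661]
tool_rot: [-3.141, -0.0, 1.708]
contact_force: [-1.9, 0.2, -1.6]
opening: 0.0197
grip_force: 44.9
```

Request:
{"op": "apply_moves", "data": {
  "motion": "0 0 0.1 0 0 0 0;0 0 0 0 0 0 0"
}}

```text
time: 12.08
tool_pos: [0.5272, 0.0366, 0.0661]
tool_rot: [-3.139, -0.0, 1.708]
contact_force: [-4.3, -1.7, 1.0]
opening: 0.0198
grip_force: 44.9
```

Request:
{"op": "apply_moves", "data": {
  "motion": "0 0 0.1 0 0 0 0;0 0 0.1 0 0 0 0;0 0 0 0 0 0 0;0 0 0 0 0 0 0"
}}

```text
time: 12.58
tool_pos: [0.5274, 0.0367, 0.0657]
tool_rot: [-3.135, -0.0, 1.708]
contact_force: [-9.8, -2.9, 3.1]
opening: 0.0197
grip_force: 44.9
```

```bash
python3 -c "
from pu import *
state(); Q=block(('scene',)); p=Q[0][0]
cv2.imwrite('pics/flush.png',cv2.resize(p['img'][140:300,200:380],(720,640*1))[:600,:,::-1])"
```

```text
t 12.57 tcp board [-41.4 -14.8  -0. ] z 0.0657 F [-9.8 -2.9  3.1] grip 0.0197
block scene [-36.4  31.6  -3.7] 0.775
```

View pics/flush.png

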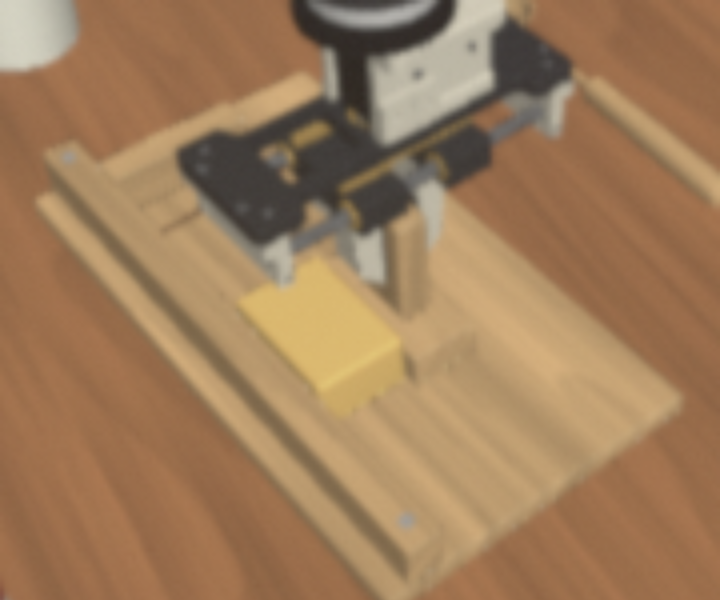

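The cheese lies flush along the fence at (320,335), in full contact with the pusher at about 10 N and far from the stop. Next I back off, go round behind it and line up.

Request:
{"op": "apply_moves", "data": {
  "motion": "0 0 -0.5 0 0 0 0;0 0 -0.9 0 0 0 0;0 0 -1 0 0 0 0;0 2 0 0 0 0 0;0 2.5 0 0 0 0 0;0 2.5 0 0 0 0 0;0 2 0 0 0 0 0;0 0.7 0 0 0 0 0;0 0 1 0 0 0 0;0 0 1.5 0 0 0 0;0 0 1.5 0 0 0 0;0 0 1.5 0 0 0 0;0 0 1 0 0 0 0;0 0 0 0 0 0 0;0 0 0 0 0 0 0"
}}

```text
time: 14.55
tool_pos: [0.557, 0.1384, 0.066]
tool_rot: [-3.141, -0.0, 1.708]
contact_force: [-0.2, -0.4, -1.1]
opening: 0.0199
grip_force: 44.9
```

```bash
python3 -c "
from pu import *
state(); block()"
```

```text
t 14.55 tcp board [-138.1   28.5   -0. ] z 0.066 F [-0.2 -0.4 -1.1] grip 0.0199
scene none
block top [-39.9  32.3   0. ] 0.934
```

Request:
{"op": "apply_moves", "data": {
  "motion": "0 -0.5 0.3 0 0 0 0;0 -0.4 0 0 0 0 0;0 -0.4 0.02 0 0 0 0;0 -0.6 0.02 0 0 0 0;0 -0.8 0.02 0 0 0 0;0 -0.8 0.02 0 0 0 0;0 -0.8 0.02 0 0 0 0;0 -0.8 0.02 0 0 0 0;0 -0.8 0.02 0 0 0 0;0 -0.8 0.02 0 0 0 0;0 0 0 0 0 0 0"
}}

```text
time: 16.12
tool_pos: [0.5717, 0.072, 0.0663]
tool_rot: [3.141, 0.001, 1.707]
contact_force: [-0.7, -0.3, -1.9]
opening: 0.0196
grip_force: 44.9
```

```bash
python3 -c "
from pu import *
state(); block()"
```

```text
t 16.12 tcp board [-70.3  33.9  -0.1] z 0.0663 F [-0.7 -0.3 -1.9] grip 0.0196
block scene [ 26.2  30.7 -27.2] 0.101
block top [19.8 33.3  7.2] 0.811
```

```bash
python3 -c "
from pu import *
p=robot.read_camera('top');a=robot.read_camera('scene')
f=lambda i:cv2.resize(i,(800,300))
A=cv2.resize(p['img'][120:220,240:400],(480,300));B=cv2.resize(a['img'][150:300,200:360],(320,300))
cv2.imwrite('pics/feed.png',np.hstack([A,B])[:,:,::-1])"
```

```text
(no output)
```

View pics/feed.png

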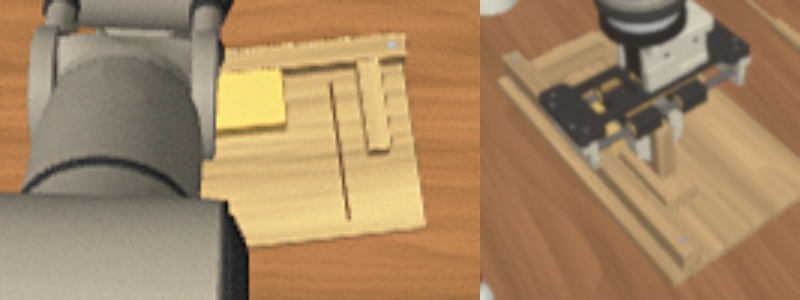

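The top view on the left shows the cheese at (250,98), still parallel to the fence with the arm covering its rear part. That occlusion explains the poor fit, so I continue.

Request:
{"op": "apply_moves", "data": {
  "motion": "0 -0.6 0.02 0 0 0 0;0 -0.8 0.02 0 0 0 0;0 -0.8 0.02 0 0 0 0;0 -0.8 0.02 0 0 0 0;0 -0.8 0.02 0 0 0 0;0 -0.8 0.02 0 0 0 0;0 -0.8 0.02 0 0 0 0;0 -0.6 0.02 0 0 0 0;0 -0.5 0 0 0 0 0;0 -0.4 0 0 0 0 0;0 0 0 0 0 0 0"
}}

```text
time: 17.8
tool_pos: [0.5825, 0.0043, 0.0663]
tool_rot: [3.141, 0.001, 1.708]
contact_force: [-0.3, 0.6, -1.4]
opening: 0.0196
grip_force: 44.9
```

```bash
python3 -c "
from pu import *
state(); block(('top',))"
```

```text
t 17.8 tcp board [-1.8 35.4 -0. ] z 0.0663 F [-0.3  0.6 -1.4] grip 0.0196
block top [91.9 32.9 -2.4] 0.634
```

Nearly there. I'll creep the last few mm to the stop by force.

Request:
{"op": "apply_moves", "data": {
  "motion": "0 -0.2 0 0 0 0 0;0 -0.2 0 0 0 0 0;0 -0.1 0 0 0 0 0;0 0 0 0 0 0 0"
}}

```text
time: 18.4
tool_pos: [0.583, -0.0003, 0.0663]
tool_rot: [3.141, 0.0, 1.708]
contact_force: [0.6, 1.4, -2.0]
opening: 0.02
grip_force: 44.9
```

Request:
{"op": "apply_moves", "data": {
  "motion": "0 -0.15 0 0 0 0 0;0 -0.1 0 0 0 0 0;0 0 0 0 0 0 0"
}}

```text
time: 18.77
tool_pos: [0.5831, -0.0021, 0.0663]
tool_rot: [3.142, -0.001, 1.708]
contact_force: [-0.1, 5.3, -0.2]
opening: 0.0201
grip_force: 44.9
```

Request:
{"op": "apply_moves", "data": {
  "motion": "0 -0.1 0 0 0 0 0;0 -0.1 0 0 0 0 0;0 0 0 0 0 0 0"
}}

```text
time: 19.15
tool_pos: [0.5831, -0.0024, 0.0665]
tool_rot: [-3.141, -0.003, 1.708]
contact_force: [-2.1, 11.7, 3.1]
opening: 0.0197
grip_force: 44.9
```

The cheese has met the stop, with 12 N and the pusher at x ≈ 5 as expected. I back off straight, lift and check.

Request:
{"op": "apply_moves", "data": {
  "motion": "0 0.3 0 0 0 0 0;0 0.7 0 0 0 0 0;0 1.5 0 0 0 0 0;0 2 0 0 0 0 0;0 2 0 -2 0 0 0;0 0 -2 -4 0 0 0;0 0 -5 -4 0 0 0;0 0 -5 0 0 0 0;0 0 -4 0 0 0 0;0 0 0 0 0 0 0"
}}

```text
time: 20.4
tool_pos: [0.4146, 0.0389, 0.1655]
tool_rot: [-3.141, -0.0, 1.708]
contact_force: [0.4, -1.7, -0.3]
opening: 0.02
grip_force: 44.9
```

```bash
python3 -c "
from pu import *
state(); Q=block()
p=Q[0][0]; print(fit('block',Q,(.58,-.09,BD[2]),.015))
A=cv2.resize(Q[-1][0]['img'][120:220,240:400],(480,300));B=cv2.resize(Q[0][0]['img'][150:300,200:360],(320,300))
cv2.imwrite('pics/end.png',np.hstack([A,B])[:,:,::-1])"
```

```text
t 20.4 tcp board [ -59.1 -126.2    0. ] z 0.1655 F [ 0.4 -1.7 -0.3] grip 0.02
block scene [90.5 30.5 -6.9] 0.825
block top [88.5 32.  -1.2] 0.897
(array([ 0.59152061, -0.08590488, -1.52564552]), np.float64(0.8516685792320564))
```

View pics/end.png

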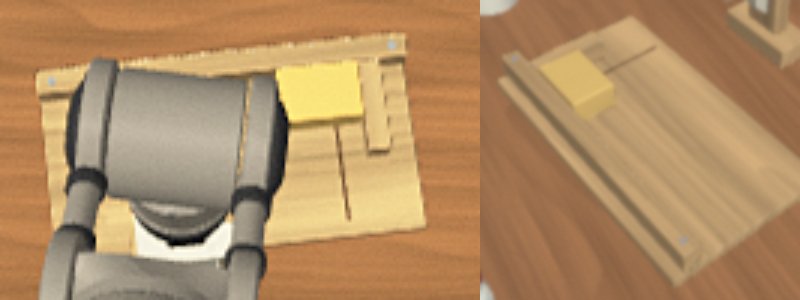

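The cheese sits snug in the corner: (320,92) in the top view, (577,80) in the scene view. I'll return the pusher to its spot.

Request:
{"op": "apply_moves", "data": {
  "motion": "0 -4.69 -0.2 0 0 0 0;0 -4.69 -0.2 0 0 0 0;0 -4.69 -0.2 0 0 0 0;0 -4.69 -0.2 0 0 0 0;0 -4.69 -0.2 0 0 0 0;0 -4.69 -0.2 0 0 0 0;0 -4.69 -0.2 0 0 0 0;0 -4.69 -0.2 0 0 0 0;0 0 0 0 0 0 0.1545;0 0 0 0 0 0 0.1545;0 0 0 0 0 0 0.1545;0 0 0 0 0 0 0.1545;0 0 0 0 0 0 0;0 0 0 0 0 0 0"
}}

```text
time: 22.35
tool_pos: [0.453, -0.3359, 0.1648]
tool_rot: [-3.141, -0.0, 1.093]
contact_force: [-0.5, 0.7, -1.8]
opening: 0.0201
grip_force: 44.9
```

Request:
{"op": "apply_moves", "data": {
  "motion": "0 0 0 3 0 0 0;0 0 0 3 0 0 0;0 0 0 3 0 0 0;0 0 0 1.5 0 0 0;0 0 0 0.7 0 0 0;0 0 0 0.3 0 0 0;0 0 0 0 0 0 0;0 0 0 0 0 0 0"
}}

```text
time: 23.35
tool_pos: [0.453, -0.3361, 0.051]
tool_rot: [3.14, 0.0, 1.09]
contact_force: [0.1, 0.3, -1.6]
opening: 0.0197
grip_force: 44.9
```

Request:
{"op": "apply_moves", "data": {
  "motion": "0 0 0 0.1 0 0 0;0 0 0 0 0 0 0;0 0 0 0 0 0 0"
}}

```text
time: 23.72
tool_pos: [0.453, -0.3362, 0.05]
tool_rot: [3.14, 0.0, 1.09]
contact_force: [-0.3, 1.0, 5.6]
opening: 0.02
grip_force: 44.9
```

The pusher is on the worktop (5.6 N up). I'll open to 50% and lift away.

Request:
{"op": "apply_moves", "data": {
  "motion": "50 0 0 0 0 0 0;50 0 0 0 0 0 0;50 0 0 0 0 0 0;50 0 0 0 0 0 0;50 0 0 0 0 0 0;50 0 0 -2 0 0 0;50 0 0 -3 0 0 0;50 0 0 -4 0 0 0;50 0 0 -5 0 0 0;50 0 0 -4 0 0 0;50 -5 0 0 0 0 0;50 -5 0 0 0 0 0;50 0 0 0 0 0 0;50 0 0 0 0 0 0"
}}

```text
time: 25.48
tool_pos: [0.4064, -0.4241, 0.2289]
tool_rot: [-3.141, -0.001, 1.089]
contact_force: [-0.3, 0.2, 0.6]
opening: 0.0456
grip_force: 0.0
```

```bash
python3 -c "
from pu import *
state(); Q=block()
p=robot.read_camera('scene'); a=Q[-1][0]['img']
cv2.imwrite('pics/fin.png',np.hstack([cv2.resize(p['img'][80:280,200:400],(400,400)),cv2.resize(a[120:260,240:480],(400,400))])[:,:,::-1])"
```

```text
t 25.48 tcp board [ 398.4 -197.8  -35.5] z 0.2289 F [-0.3  0.2  0.6] grip 0.0456
block scene [90.3 30.4 -2.7] 0.843
block top [87.6 32.1 -0.3] 0.954
```

View pics/fin.png

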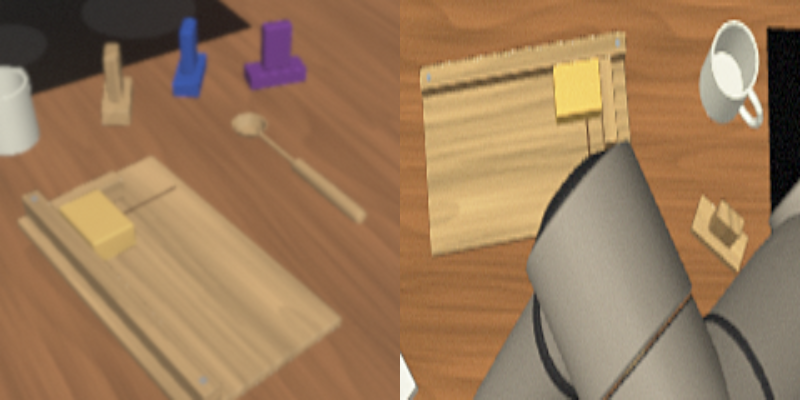

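The cheese is in the corner at (97,222) and the pusher is standing upright at (116,90), both in the left view. The robot touches nothing.

```bash
python3 -c "
from cell import robot
print(robot.hand_in())"
```

```text
the job is handed in; nothing more can be done
None
```

I pressed the cheese flush along the fence well short of the stop, fed it along the fence until it met the stop, stood the pusher back upright at its original spot, and handed the job in at about 25.5 s; the verdict was not shown.

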